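# Shut the feed valve and pin its lever

## Task

The heater is to be serviced, so shut its cold feed and lock it off: swing the blue valve lever fully into its lock bracket, then take the red-headed locking pin from the wooden block and push it down through bracket and lever until its collar sits on the bracket. Let go of the pin, and leave everything else on the bench where it is.

Things in the scene. Friction and masses are not known exactly. Their poses are not given: they have to be found in the camera images.
- lever (a joint): Opening angle of the valve lever, rad. 0 = shut: the lever rests against the web of the lock bracket, its eye in line with the bracket's holes. Grows as it opens, clockwise seen from outside, up to 1.57 (along the pipe); starts half to fully open. Friction about 0.45 N m (3 to 4 N at the blue grip); it stays where it is left.
- bracket_hole (a point): Centre of the hole's mouth on the outer face of the steel lock bracket's upper ear. z: out of the hole along its axis, 32 degrees from vertical, parallel to the spindle; x: away from the spindle, where the shut lever points, up the slope; y: along the pipe. Upper and lower ear: 38 x 30 mm, 5 mm thick, 14.5 mm holes; the lower ear's underside is 31 mm below this point.
- spindle (a point): On the spindle axis (the lever turns about it), at the lever's mid-plane; axes as bracket_hole. Nut and spindle end stand 16 mm above it. The 28 mm pipe runs along y, its axis 49.5 mm below this point along z and 100 mm above the bench. A 48 mm pressure gauge stands 102 mm along +y, its top 178 mm above the bench. Nothing else rises above the lever but the upper ear.
- lever_grip (a point): Centre of the lever's blue grip, a bar 80 mm long, 24 mm wide and 14 mm thick, 137 mm from the spindle axis. Turns with the lever: x along the lever away from the spindle, z parallel to the spindle; the lever shuts by moving towards +y.
- lever_eye (a point): Centre of the 14.5 mm round eye in the lever (8 mm thick, 28 mm wide there), at mid-thickness, 64 mm from the spindle axis. Axes as lever_grip. Shut, it lies 13.5 mm below bracket_hole along the hole's axis, between the two ears. The ears are joined by a web on their +y side, which stops the lever; the lever comes in from the open -y side.
- pin_knob (a point): Hold point: centre of the locking pin's red knob (24 mm across, 36 mm long). z: along the pin, nose to knob. The pin stands upright in one of the block's holes. Below the knob a steel collar 27 mm across, 4 mm thick, its underside 22 mm below this point; then a shank 12 mm across, 48 mm long, the last 11 mm tapered to a 5.6 mm nose. About 75 g.
- pin_collar (a point): Underside of the pin's collar, on the pin's axis; axes as pin_knob. With the pin fully home it lies at bracket_hole.
- block: Fixed wooden bench block 62 x 205 x 50 mm high; origin at the centre of its underside, y along its length. Three upright 16 mm holes right through it, 68 mm apart, hold in any order the red-headed pin, a yellow-handled deburring tool (62 mm above the block) and a dark steel drift punch with a brass end (51 mm above it).
- deburrer: The yellow-handled deburring tool in the block; to be left alone.
- drift: The dark steel drift punch in the block; to be left alone.
- wrench: Black and yellow adjustable wrench lying on the bench; to be left alone.
- pliers: Pliers with green handles lying on the bench; to be left alone.
- screwdriver: Yellow screwdriver lying on the bench; to be left alone.
- tape: White roll of thread tape, 58 mm across, 19 mm high, lying on the bench; to be left alone.
- tee: Brass tee fitting lying on the bench; to be left alone.
- spare_valve: Small nickel-plated valve with a red wing handle lying on the bench; to be left alone.

How it is judged:
By the outcome, as a careful person would: the job done as asked, in the order asked, and still so for the second after the job is handed in, with the robot touching nothing.
It also fails if it takes over 61 s, if anything falls off the work surface, if the arm or the gripper's body presses on something with over 40 N, if the wrist force passes 120 N, or if a joint passes its speed limit or range.

## Robot

A 6-joint arm with a two-finger parallel gripper is mounted at the origin on the work surface. World frame = base frame: x ahead of the robot, y to its left, z up, the work surface at z = 0. Lengths are in m, angles in rad, forces in N, time in s.
With the tool pointing down it reaches from about 0.35 to 1 m from the base axis. Payload 7.1 kg.
Tool frame: the origin (TCP) lies between the finger pads; the fingertips stand ahead of it and the grasp point (between the pads) lies 5 mm behind it (r.nose_length is the z of the fingertips in the tool frame, in m); z points along the fingers, y is the line along which they close (so a half turn about z gives the same grasp; the last joint's range is limited). The gripper opens to 85 mm and grips with 20 to 120 N. Pads are 22 mm wide; open, the fingers measure 114 mm over their backs; the gripper's body (76 mm by 85 mm) begins 54 mm behind the grasp point. The pads swing forward as they close: fully open they stand 13 mm farther back than shut.
Start: joints at [1.216, 0.423, 1.63, -0, 1.089, -0.019], TCP at [0.206, 0.59, 0.245] pointing down, gripper open.
Joint ranges: [-3, 3], [-0.9, 2.11], [0.09, 2.58], [-1.31, 4.45], [0.11, 2.69], [-2.54, 2.54]. Speed limits (rad/s): [2.39, 2.39, 3.01, 3.14, 3.14, 3.14].

## Interface

Orientations are given as a 3x3 rotation matrix whose columns are the frame's x, y, z axes.
In Python, from bench import r, read_camera, calibration, sign_off, nets gives the robot as it stands.
- The arm moves only by the shell command python3 -m handwheel 'ROWS' [OPENING] [FORCE]. ROWS is JSON, a list of rows, each an object of numbers: "tx", "ty", "tz": the shift along the tool's x, y, z in cm; "yaw": the turn about the tool's z in rad. In form: [{"tx": .., "ty": .., "tz": .., "yaw": ..}, ...]. A call has 1 to 8 rows; each row shifts and turns the commanded pose from where the row before left it, along the tool's axes as they then stand; what a row does not reach is not made up. A row lasts 1/8 s, in which the tool goes at most 62.5 mm and 10.7 degrees, less where a joint would pass 70% of its speed; a pose out of reach is approached as far as the arm can. A call with a gripper value outside its range is refused whole. OPENING is the opening, from 0 (shut) to 1 (fully open), set as the call begins (- or left out, the last holds). The fingers move at their own pace and stop on an object; FORCE is the grip in N (left out, the last holds). Time passes only in rows, so rows that do not move let the fingers close. It gives the time, the measured TCP pose, the force, the opening and the grip force at its end, in the units of the state.
- r.get_state(): the state, without advancing time (a new reading comes with each control period).
- read_camera(name): name is "side" or "top" or "wrist"; returns (picture, depth): 480x640x3 uint8, blue, green, red; 480x640 float32, m along the optical axis (not along the pixel's ray), 0 where there is no reading.
- calibration(name): a dict with "intrinsics" (3x3 intrinsics, pixels), "eye" and "attitude" of the camera in the world; the wrist camera has in their place "tool_from_camera" (4x4, takes a point from camera to tool coordinates, whose origin is the TCP and whose axes are the flange's). Camera axes: x right, y up, looking along -z (the intrinsics and any distortion apply to the point x, -y, -z); pixel columns grow to the right and rows downward; lengths in m; the calibration is good to about 2 mm. A picture is of the moment at which its call begins: read the wrist's pose just before it. calibration takes no time and is no camera call.
- sign_off(): hands the job in; it is judged then, once.
Trained networks look in the newest picture that a camera, given by its name, has taken for a name from the list of things; names that differ only in an ending like _2 or _b are one class to them, and where a whole thing is asked for, a point or a joint stands for the part that bears it (a point fixed in the world has none). Each returns a list of dicts, best first, with "confidence" (0 to 1); they miss things now and then, are a little off and sometimes report something else, mostly with a low value. They report only what shows in the picture. A call takes as long as a camera call.
- nets.outline_of(camera, name): "pixels" (480x640 bool, what is visible of it) and "uv" ([column, row] in pixels, amid what is visible of it).
The state is a dict: "clock": time; "joint_positions": joint angles; "dq": joint speeds; "tau": joint torques, N m; "tcp_pos": TCP position; "eef_rot": TCP orientation; "wrist_force": force on the tool from outside, world axes, zero at the start; "ft_torque": the same for the moment, N m; "grip_width": finger opening in m; "gripper_force": force on a finger pad.
Only numpy, scipy, OpenCV 4.12 (cv2) and the standard library are available. Lean on these libraries where they do the work, as an engineer would, in place of code of your own. Each camera call takes 0.05 s, during which the arm holds its last target. There are 200 camera calls.

## Working session

There is one attempt and no reset: what is moved stays moved. The work goes in short steps, Python scripts to look and compute and a shell command to move; the robot and the scene stay as the last step left them, time stands still between calls to the robot, and variables do not carry over. Pictures are saved under pics/ and viewed, at most 11 in all, crops included, and the job is handed in when it is done.

```bash
mkdir -p pics; ls; cat > h.py <<'E'
import numpy as np,cv2
from bench import r,read_camera,calibration,nets
def cam(name):
    s=r.get_state(); c=calibration(name); im,d=read_camera(name)
    K=np.array(c["intrinsics"])
    if name=="wrist":
        T=np.array(c["tool_from_camera"]); R=np.array(s["eef_rot"]); W=np.eye(4); W[:3,:3]=R; W[:3,3]=s["tcp_pos"]; M=W@T
    else:
        M=np.eye(4); M[:3,:3]=np.array(c["attitude"]); M[:3,3]=c["eye"]
    return im,d,K,M
def pts(d,K,M,mask=None):
    v,u=np.nonzero((d>0)&(mask if mask is not None else True)); z=d[v,u]
    P=np.c_[(u-K[0,2])/K[0,0]*z,-(v-K[1,2])/K[1,1]*z,-z]
    return P@M[:3,:3].T+M[:3,3]
def proj(p,K,M):
    q=M[:3,:3].T@(np.asarray(p)-M[:3,3]); return K[0,0]*q[0]/-q[2]+K[0,2],K[1,1]*-q[1]/-q[2]+K[1,2]
E
python3 - <<'E'
from h import *
s=r.get_state(); print(s, r.nose_length)
for n in("side","top"):
    im,d,K,M=cam(n); cv2.imwrite(f"pics/{n}0.png",im); c=calibration(n); print(c)
    for o in("lever_grip","pin_knob","block"):
        for x in nets.outline_of(n,o)[:2]:
            P=pts(d,K,M,x["pixels"]); print(n,o,x["confidence"],x["uv"],x["pixels"].sum(),np.median(P,0).round(4) if len(P) else None,len(P))
E
```

```text
pics
{'clock': 0.0, 'joint_positions': array([ 1.21598901e+00,  4.23806922e-01,  1.63072358e+00, -2.69747624e-05,
        1.08858547e+00, -1.90118534e-02]), 'dq': array([-0.00189375, -0.00073235, -0.00099438, -0.00011428, -0.00055366,
        0.00143221]), 'tau': array([ 3.13552569e-03, -5.57355917e+01, -2.81753701e+01,  1.13643177e-04,
        7.22168232e-03, -1.10636049e-05]), 'tcp_pos': array([0.20575246, 0.58959204, 0.24455366]), 'eef_rot': array([[-9.44152614e-01,  3.29508096e-01, -5.06804302e-04],
       [ 3.29508486e-01,  9.44151520e-01, -1.43673623e-03],
       [ 5.08383330e-06, -1.52349458e-03, -9.99998839e-01]]), 'wrist_force': array([ 0.08347083,  0.07432018, -0.34361483]), 'ft_torque': array([ 0.0029568 , -0.03875692,  0.00213935]), 'gripper_force': 0.0, 'grip_width': 0.08530382502651972} 0.014
{'intrinsics': array([[436.23585429,   0.        , 322.73911729],
       [  0.        , 436.23585429, 243.67035002],
       [  0.        ,   0.        ,   1.        ]]), 'eye': array([ 0.01479328, -0.84364931,  0.72485425]), 'attitude': array([[ 0.82888631,  0.27137749, -0.48918478
[... 247 characters left out ...]
0.82 [352.7, 356.8] 2486 [ 0.4574 -0.3357  0.0489] 2477
{'intrinsics': array([[466.60687662,   0.        , 316.14473607],
       [  0.        , 466.60687662, 244.86752315],
       [  0.        ,   0.        ,   1.        ]]), 'eye': array([ 0.50544122, -0.02363472,  1.40926415]), 'attitude': array([[-0.00298385,  0.9989182 , -0.04640613],
       [-0.99992004, -0.00355067, -0.01213668],
       [-0.01228832,  0.0463662 ,  0.99884892]])}
top lever_grip 0.56 [291.5, 251.6] 663 [0.5498 0.0535 0.1595] 661
top pin_knob 0.5 [446.1, 278.4] 105 [ 0.4684 -0.3725  0.0843] 105
top pin_knob 0.39 [192.0, 225.0] 423 [0.6325 0.355  0.0319] 423
top block 0.84 [416.6, 275.3] 1383 [ 0.4798 -0.3064  0.0497] 1378
```

View pics/side0.png

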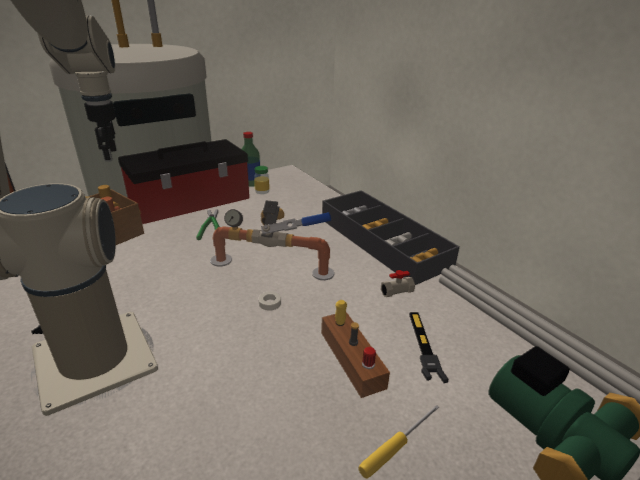

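View pics/top0.png

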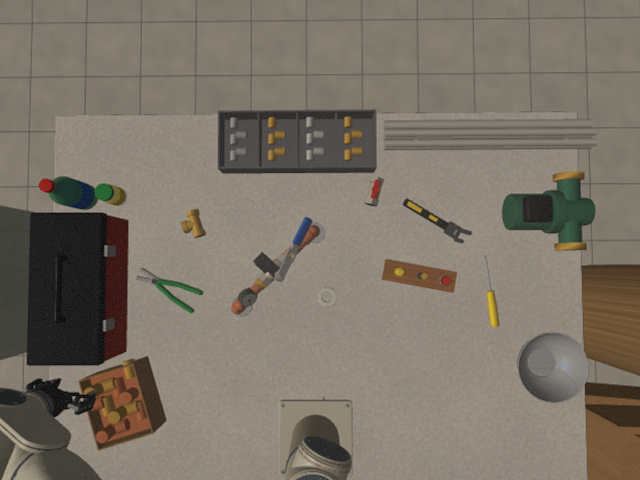

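The top view shows the lever nearly fully open: blue grip at (302,233), spindle about (280,275), dark bracket about (266,263), gauge at (247,297). The pin (446,280) is in the right end of the block, next to the drift (424,276). In the side view the red knob is at (369,354). I'll look closer with the wrist camera.

```bash
python3 -m handwheel '[{"tz":-5},{"tz":-5},{"tz":-5},{"tx":-4.4,"ty":-3.7},{"tx":-4.4,"ty":-3.7},{"tx":-4.4,"ty":-3.7},{"tx":-4.4,"ty":-3.7},{"tx":-4.4,"ty":-3.7}]'
python3 -m handwheel '[{"tx":-4.4,"ty":-3.7},{"tx":-4.4,"ty":-3.7},{"tx":-4.4,"ty":-3.7},{"tx":-4.4,"ty":-3.7},{"yaw":-0.18},{"yaw":-0.18},{"yaw":-0.18},{"yaw":-0.18}]'
python3 -m handwheel '[{"yaw":-0.18},{"yaw":-0.18},{"tx":0},{"tx":0}]'
python3 - <<'E'
from h import *
im,d,K,M=cam("wrist"); cv2.imwrite("pics/w1.png",im); np.savez("w1.npz",im=im,d=d,K=K,M=M)
print(calibration("wrist")); print(r.get_state()["eef_rot"].round(3))
E
```

```text
{'intrinsics': array([[376.66129913,   0.        , 319.63140667],
       [  0.        , 376.66129913, 242.21331427],
       [  0.        ,   0.        ,   1.        ]]), 'tool_from_camera': array([[ 4.87679200e-04,  9.46459994e-01,  3.22820759e-01,
         8.44579388e-02],
       [ 9.99999348e-01, -7.94806830e-04,  8.19569305e-04,
         3.93339556e-04],
       [ 1.03226970e-03,  3.22820149e-01, -9.46459765e-01,
        -1.29371622e-01],
       [ 0.00000000e+00,  0.00000000e+00,  0.00000000e+00,
         1.00000000e+00]])}
[[-0.944  0.33  -0.   ]
 [ 0.33   0.944 -0.   ]
 [-0.    -0.    -1.   ]]validation failed for argument at $[0]...
validation failed for argument at $[0]...
validation failed for argument at $[0]...
```

View pics/w1.png

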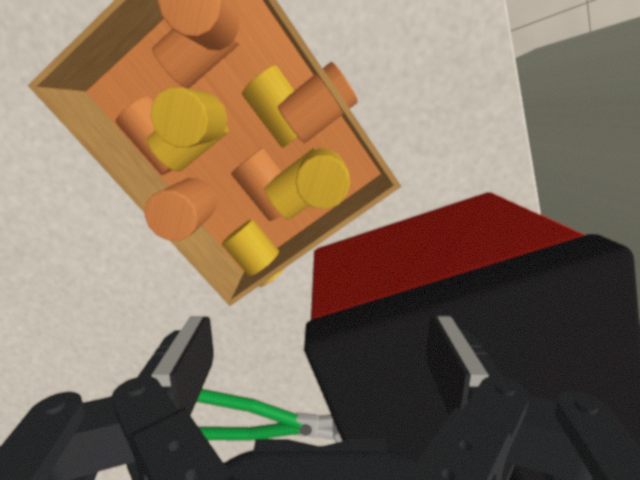

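The move was refused, so this picture shows only the crate and toolbox at the start pose. Each row probably needs all four keys.

```bash
python3 -m handwheel '[{"tx":0,"ty":0,"tz":-5,"yaw":0},{"tx":0,"ty":0,"tz":-5,"yaw":0},{"tx":0,"ty":0,"tz":-5,"yaw":0},{"tx":-4.4,"ty":-3.7,"tz":0,"yaw":0},{"tx":-4.4,"ty":-3.7,"tz":0,"yaw":0},{"tx":-4.4,"ty":-3.7,"tz":0,"yaw":0},{"tx":-4.4,"ty":-3.7,"tz":0,"yaw":0},{"tx":-4.4,"ty":-3.7,"tz":0,"yaw":0}]'

```

```text
clock: 1.45
tcp_pos: [0.3533, 0.3413, 0.3956]
eef_rot: [[-0.944, 0.329, 0.001], [0.329, 0.944, 0.0], [-0.0, 0.001, -1.0]]
wrist_force: [0.7, 0.8, -0.3]
grip_width: 0.0852
gripper_force: 0.0
```

```bash
python3 -m handwheel '[{"tx":-4.4,"ty":-3.7,"tz":0,"yaw":0},{"tx":-4.4,"ty":-3.7,"tz":0,"yaw":0},{"tx":-2,"ty":-2,"tz":0,"yaw":0},{"tx":0,"ty":0,"tz":0,"yaw":-0.18},{"tx":0,"ty":0,"tz":0,"yaw":-0.18},{"tx":0,"ty":0,"tz":0,"yaw":-0.18},{"tx":0,"ty":0,"tz":0,"yaw":-0.18},{"tx":0,"ty":0,"tz":0,"yaw":-0.18}]'
python3 -m handwheel '[{"tx":0,"ty":0,"tz":0,"yaw":-0.18},{"tx":0,"ty":0,"tz":0,"yaw":0},{"tx":0,"ty":0,"tz":0,"yaw":0}]'
python3 - <<'E'
from h import *
im,d,K,M=cam("wrist"); cv2.imwrite("pics/w2.png",im); np.savez("w2.npz",im=im,d=d,K=K,M=M)
E
```

```text
clock: 2.45
tcp_pos: [0.4236, 0.2185, 0.3954]
eef_rot: [[-0.842, -0.54, 0.0], [-0.54, 0.842, 0.0], [-0.0, -0.0, -1.0]]
wrist_force: [-0.4, 0.2, 0.2]
grip_width: 0.0853
gripper_force: 0.0
clock: 2.82
tcp_pos: [0.4236, 0.2186, 0.3953]
eef_rot: [[-0.738, -0.675, 0.0], [-0.675, 0.738, 0.0], [-0.0, 0.0, -1.0]]
wrist_force: [-0.3, -0.3, 0.9]
grip_width: 0.0855
gripper_force: 0.0
```

View pics/w2.png

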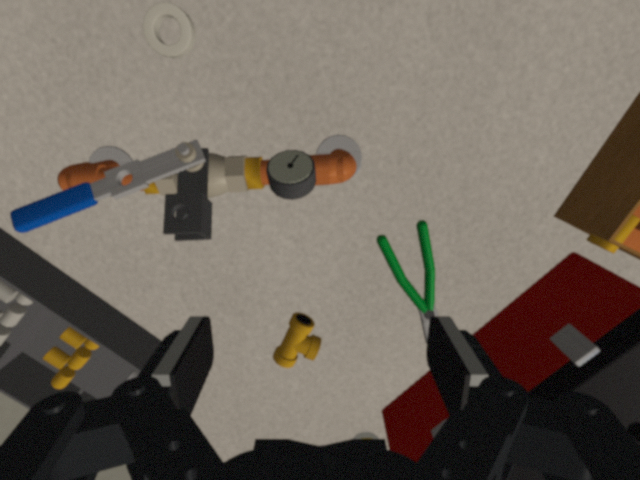

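The wrist view shows the spindle nut at (190,152), lever eye (125,178), blue grip (55,208), bracket ear with its hole at about (180,212), and the gauge (291,172). The pipe runs along the image's columns.

```bash
python3 - <<'E'
from h import *
f=np.load("w2.npz"); im,d,K,M=f["im"],f["d"],f["K"],f["M"]
x=nets.outline_of("wrist","lever_grip"); print([(a["confidence"],a["uv"],a["pixels"].sum()) for a in x])
g=im.max(2)
m=np.zeros(g.shape,bool); m[190:245,155:218]=1; m&=(g<75)
full=np.zeros((480,640,3)); full[:]=np.nan
v,u=np.nonzero(d>0); full[v,u]=pts(d,K,M)
P=full[m]; P=P[P[:,2]>.13]
# ransac plane
rng=np.random.default_rng(0);best=0
for _ in range(500):
    a=P[rng.choice(len(P),3,False)]; n=np.cross(a[1]-a[0],a[2]-a[0]); l=np.linalg.norm(n)
    if l<1e-7: continue
    n/=l; n*=np.sign(n[2]); k=abs((P-a[0])@n)<.0015
    if k.sum()>best: best=k.sum();B=k
Q=P[B];c=Q.mean(0);n=np.linalg.svd(Q-c)[2][2];n*=np.sign(n[2])
print("ear plane",c,n,np.degrees(np.arccos(n[2])),len(P),best)
# pipe via grip
b=(im[...,0].astype(int)>im[...,2]+50); b[:, 200:]=0
G=full[b&(full[...,2]>.12)]; gc=G.mean(0); ga=np.linalg.svd(G-gc)[2][0]; print("grip",gc,ga,len(G))
# pipe: copper points, upper
hsv=cv2.cvtColor(im,cv2.COLOR_BGR2HSV)
cp=(hsv[...,0]<12)&(hsv[...,1]>120); cp[:140]=0;cp[200:]=0;cp[:,370:]=0
C=full[cp&(full[...,2]>.105)&(full[...,2]<.12)]
C0=C.mean(0); ca=np.linalg.svd((C-C0)[:,:2])[2][0]; print("pipe",C0,ca,len(C),C[:,2].max())
nut=full[148:158,183:197].reshape(-1,3); print("nut",np.nanmedian(nut,0),np.nanmax(nut[:,2]))
crop=cv2.resize(im[120:260,0:360],(800,311)*1,interpolation=cv2.INTER_CUBIC); cv2.imwrite("pics/w2c.png",cv2.resize(im[130:250,0:230],None,fx=3.4,fy=3.4,interpolation=cv2.INTER_CUBIC))
E
```

```text
[(0.87, [107.1, 189.0], np.int64(5243))]
ear plane [0.50892086 0.12909674 0.18817751] [-0.37018344 -0.37497006  0.84991863] 31.797179924540742 2090 1245
grip [0.59511232 0.03306633 0.17467901] [ 0.87380218 -0.44653571  0.19255029] 1922
pipe [0.49772203 0.1016815  0.11277421] [ 0.70276961 -0.71141751] 1056 0.1194687169174562
nut [0.47189327 0.09414641 0.15343399] 0.15920107166153247
```

View pics/w2c.png

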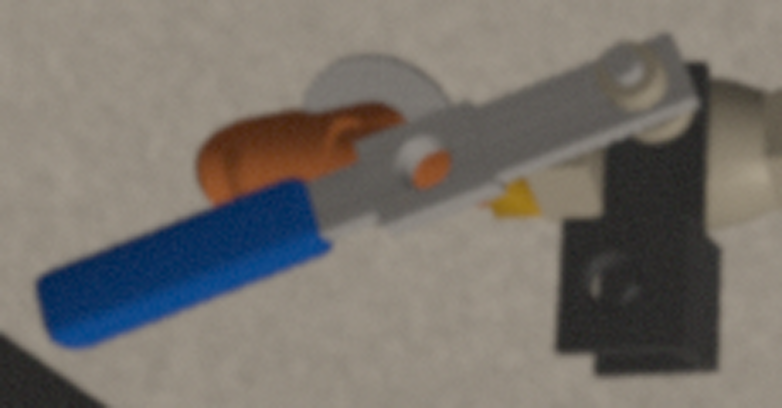

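```bash
cat >> h.py <<'E'
Y=np.array([-.7028,.7114,0]);s32,c32=np.sin(np.radians(32)),np.cos(np.radians(32))
Z=np.array([-s32*Y[1],s32*Y[0],c32]); X=np.cross(Y,Z)
def ray(u,v,K,M,p0,n):
    w=M[:3,:3]@np.array([(u-K[0,2])/K[0,0],-(v-K[1,2])/K[1,1],-1]); o=M[:3,3]
    return o+w*(n@(p0-o))/(n@w)
E
python3 - <<'E'
from h import *
f=np.load("w2.npz"); K,M=f["K"],f["M"]
H=ray(180.3,212.4,K,M,np.array([.50892,.12910,.18818]),Z); print("hole",H,X,Z)
S=H-64e-3*X-13.5e-3*Z; print("spindle pred",S,"nut top pred px",proj(S+.016*Z,K,M),"pipe z",S[2]-.0495*c32)
g=np.array([.59511,.03307,.17468])-.007*Z; q=g-S; print("grip in spindle frame",q@X,q@Y,q@Z,"angle",np.arctan2(-(q@Y),q@X))
for th in(1.25,1.18,1.3): print(th,[np.round(proj(S+rr*(np.cos(th)*X-np.sin(th)*Y)+h*Z,K,M),1) for rr,h in((.064,.004),(.097,.007),(.177,.007))])
# current tool pose in reference
s=r.get_state(); T=s["tcp_pos"]; print(T,s["eef_rot"].round(3))
print("hole in tool cm",(s["eef_rot"].T@(H-T)*100).round(2),"spindle",(s["eef_rot"].T@(S-T)*100).round(2))
E
```

```text
hole [0.5109267  0.12642336 0.18789657] [0.60330142 0.5960082  0.5299287 ] [-0.37698456 -0.37242726  0.8480481 ]
spindle pred [0.4774047  0.0933066  0.14253249] nut top pred px (np.float64(182.8023412260601), np.float64(147.40980079451623)) pipe z 0.10055410615774393
grip in spindle frame 0.05214615550774198 -0.1255756007458298 -0.0016767267561808106 angle 1.1772068878861326
1.25 [array([124.3, 174.7]), array([ 89.3, 184.8]), array([  6.9, 212.8])]
1.18 [array([125.5, 178.7]), array([ 91. , 190.9]), array([  9.5, 224.4])]
1.3 [array([123.6, 171.8]), array([ 88.3, 180.3]), array([  5.6, 204.4])]
[0.42365867 0.21858111 0.39536772] [[-0.737 -0.676  0.   ]
 [-0.676  0.737  0.   ]
 [-0.    -0.    -1.   ]]
hole in tool cm [ -0.2  -12.69  20.75] spindle [  4.51 -12.86  25.28]
```

```bash
python3 - <<'E'
from h import *
s=r.get_state(); T=s["tcp_pos"]; R=s["eef_rot"]
S=np.array([.4774,.0933,.1425]); prev=T
for th in(1.45,1.1,.9,.7,.5,.35,.2,.1,.05,0,-.03):
    u=np.cos(th)*X-np.sin(th)*Y; t=-np.sin(th)*X-np.cos(th)*Y
    p=S+.137*u+(.012+.011*abs(np.sin(th))+.0145*abs(np.cos(th)))*t
    p[2]=(S+.137*u)[2]-.002
    print(th,p.round(3),(R.T@(p-prev)*100).round(2)); prev=p
E
```

```text
1.45 [ 0.57  -0.01   0.149] [  4.66 -26.78  24.61]
1.1 [0.594 0.019 0.173] [-3.78  0.54 -2.42]
0.9 [0.603 0.041 0.186] [-2.09  1.   -1.22]
0.7 [0.607 0.065 0.196] [-1.93  1.51 -1.04]
0.5 [0.606 0.091 0.204] [-1.67  2.   -0.82]
0.35 [0.601 0.111 0.209] [-1.02  1.78 -0.45]
0.2 [0.594 0.131 0.212] [-0.78  1.98 -0.3 ]
0.1 [0.587 0.144 0.213] [-0.37  1.41 -0.11]
0.05 [0.583 0.15  0.213] [-0.13  0.73 -0.03]
0 [0.579 0.156 0.213] [-0.1   0.74 -0.01]
-0.03 [0.576 0.159 0.213] [-0.05  0.38  0.  ]
```

```bash
python3 -m handwheel '[{"tx":0.9,"ty":-5.4,"tz":0,"yaw":0},{"tx":0.9,"ty":-5.4,"tz":0,"yaw":0},{"tx":0.9,"ty":-5.4,"tz":0,"yaw":0},{"tx":1,"ty":-5.3,"tz":0,"yaw":0},{"tx":1,"ty":-5.3,"tz":0,"yaw":0},{"tx":0,"ty":0,"tz":5.5,"yaw":0},{"tx":0,"ty":0,"tz":5.5,"yaw":0},{"tx":0,"ty":0,"tz":5.5,"yaw":0}]' 0 20
python3 -m handwheel '[{"tx":0,"ty":0,"tz":0,"yaw":0},{"tx":0,"ty":0,"tz":3.5,"yaw":0},{"tx":0,"ty":0,"tz":3.5,"yaw":0},{"tx":0,"ty":0,"tz":0,"yaw":0}]'
python3 -m handwheel '[{"tx":-1.9,"ty":0.3,"tz":-0.6,"yaw":0},{"tx":-1.9,"ty":0.3,"tz":-0.7,"yaw":0},{"tx":-2.1,"ty":1,"tz":-1.2,"yaw":0},{"tx":-1.9,"ty":1.5,"tz":-1,"yaw":0},{"tx":0,"ty":0,"tz":0,"yaw":0}]'
python3 - <<'E'
from h import *
cam("top")
im,d,K,M=cam("wrist"); cv2.imwrite("pics/w3.png",im)
x=nets.outline_of("wrist","lever_grip"); print([(a["confidence"],a["uv"],a["pixels"].sum()) for a in x])
E
```

```text
clock: 3.92
tcp_pos: [0.5707, -0.0107, 0.2289]
eef_rot: [[-0.737, -0.676, 0.001], [-0.676, 0.737, -0.0], [-0.001, -0.001, -1.0]]
wrist_force: [0.4, 0.6, -0.0]
grip_width: 0.0001
gripper_force: 0.0
clock: 4.42
tcp_pos: [0.5705, -0.0103, 0.1606]
eef_rot: [[-0.736, -0.677, -0.002], [-0.677, 0.736, 0.0], [0.001, 0.001, -1.0]]
wrist_force: [0.0, -0.4, -0.2]
grip_width: -0.0005
gripper_force: 0.0
clock: 5.05
tcp_pos: [0.6093, 0.0674, 0.1985]
eef_rot: [[-0.734, -0.679, 0.005], [-0.679, 0.734, 0.001], [-0.004, -0.003, -1.0]]
wrist_force: [0.7, 0.2, 0.6]
grip_width: -0.0002
gripper_force: 0.0
[(0.94, [470.5, 247.1], np.int64(18817))]
```

```bash
python3 -m handwheel '[{"tx":-1.7,"ty":2,"tz":-0.8,"yaw":0},{"tx":-1,"ty":1.8,"tz":-0.4,"yaw":0},{"tx":-0.8,"ty":2,"tz":-0.3,"yaw":0},{"tx":-0.4,"ty":1.4,"tz":-0.1,"yaw":0},{"tx":-0.1,"ty":0.5,"tz":0,"yaw":0},{"tx":0,"ty":0,"tz":0,"yaw":0}]'
python3 -m handwheel '[{"tx":-0.1,"ty":0.5,"tz":0,"yaw":0},{"tx":0,"ty":0.3,"tz":0,"yaw":0},{"tx":0,"ty":0,"tz":0,"yaw":0}]'
```

```text
clock: 5.95
tcp_pos: [0.5843, 0.1492, 0.2113]
eef_rot: [[-0.736, -0.677, 0.0], [-0.677, 0.736, 0.001], [-0.0, 0.0, -1.0]]
wrist_force: [0.4, -0.7, 0.2]
grip_width: -0.0001
gripper_force: 0.0
clock: 6.32
tcp_pos: [0.5796, 0.1556, 0.2114]
eef_rot: [[-0.736, -0.677, 0.0], [-0.677, 0.736, 0.0], [-0.0, -0.0, -1.0]]
wrist_force: [1.2, -1.6, 1.3]
grip_width: 0.0001
gripper_force: 1.2
```

```bash
python3 -m handwheel '[{"tx":0,"ty":0.3,"tz":0,"yaw":0},{"tx":0,"ty":0,"tz":0,"yaw":0}]'
```

```text
clock: 6.58
tcp_pos: [0.5791, 0.1562, 0.2115]
eef_rot: [[-0.735, -0.678, 0.003], [-0.678, 0.735, -0.002], [-0.001, -0.004, -1.0]]
wrist_force: [7.1, -10.9, -0.6]
grip_width: -0.0001
gripper_force: 6.2
```

```bash
python3 -m handwheel '[{"tx":0,"ty":-1.5,"tz":0,"yaw":0},{"tx":0,"ty":0,"tz":-4.5,"yaw":0},{"tx":0,"ty":0,"tz":-4.5,"yaw":0},{"tx":3.5,"ty":2,"tz":0,"yaw":0},{"tx":3.5,"ty":2,"tz":0,"yaw":0},{"tx":0,"ty":0,"tz":0,"yaw":0},{"tx":0,"ty":0,"tz":0,"yaw":0}]'
python3 - <<'E'
from h import *
im,d,K,M=cam("wrist"); np.savez("w4.npz",im=im,d=d,K=K,M=M)
u,v=map(int,proj([.511,.1264,.188],K,M)); print(u,v)
a,b=max(v-100,0),max(u-130,0); print(b,a); cv2.imwrite("pics/w4.png",cv2.resize(im[a:a+200,b:b+260],None,fx=3,fy=3,interpolation=cv2.INTER_CUBIC))
E
```

```text
clock: 7.45
tcp_pos: [0.5098, 0.129, 0.3016]
eef_rot: [[-0.736, -0.677, 0.001], [-0.677, 0.736, 0.001], [-0.001, 0.0, -1.0]]
wrist_force: [1.0, -0.4, -0.2]
grip_width: 0.0001
gripper_force: 0.0
313 241
183 141
```

View pics/w4.png

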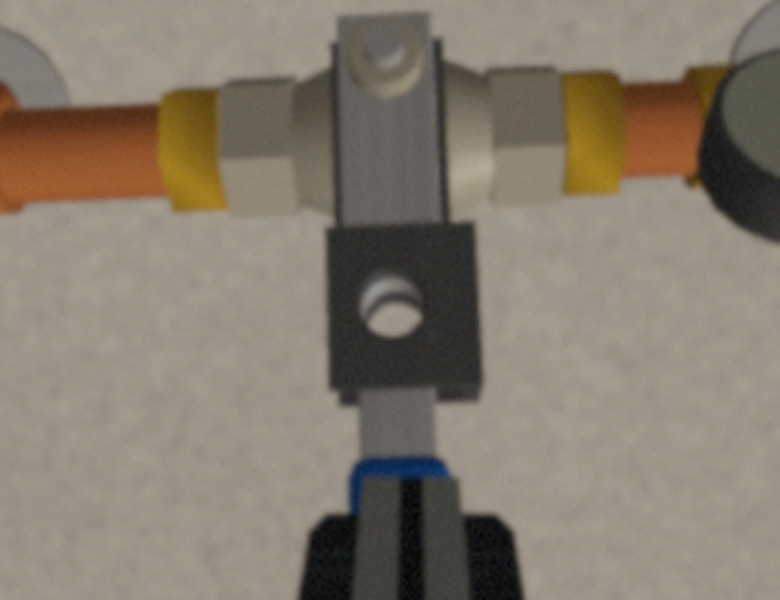

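The lever is shut: its flanks are in line with the bracket and the eye shows through the ear hole at crop (391,303), which is pixel (313,242). Next I'll go to the pin with the same yaw.

```bash
python3 -m handwheel '[{"tx":4.3,"ty":-3.8,"tz":0,"yaw":0},{"tx":4.3,"ty":-3.8,"tz":0,"yaw":0},{"tx":4.3,"ty":-3.8,"tz":0,"yaw":0},{"tx":4.3,"ty":-3.8,"tz":0,"yaw":0},{"tx":4.3,"ty":-3.8,"tz":0,"yaw":0},{"tx":4.3,"ty":-3.8,"tz":0,"yaw":0},{"tx":4.3,"ty":-3.8,"tz":0,"yaw":0},{"tx":4.3,"ty":-3.8,"tz":0,"yaw":0}]' 0.55
python3 -m handwheel '[{"tx":4.3,"ty":-3.8,"tz":0,"yaw":0},{"tx":0,"ty":0,"tz":5,"yaw":0},{"tx":0,"ty":0,"tz":0,"yaw":0},{"tx":0,"ty":0,"tz":0,"yaw":0}]'
python3 - <<'E'
from h import *
im,d,K,M=cam("wrist"); np.savez("w5.npz",im=im,d=d,K=K,M=M); cv2.imwrite("pics/w5.png",im)
s=r.get_state(); print(s["joint_positions"].round(2),s["grip_width"])
for o in("pin_knob","drift","deburrer"):
  for x in nets.outline_of("wrist",o)[:2]:
    P=pts(d,K,M,x["pixels"]); t=P[:,2]>P[:,2].max()-.004; print(o,x["confidence"],x["uv"],np.median(P,0).round(4),P[:,2].max().round(4),P[t].mean(0).round(4),t.sum())
f=np.load("w4.npz"); K,M,d4=f["K"],f["M"],f["d"]
m=np.zeros(d4.shape,bool); m[218:265,296:336]=1; m[228:258,300:328]=0
P=pts(d4,K,M,m); H=np.array([.5109,.1264,.1879]); e=(P-H)@Z; print("ear offset",np.median(e),e.std())
print("H",ray(313.3,242,K,M,H+np.median(e)*Z,Z))
E
```

```text
clock: 8.5
tcp_pos: [0.4802, -0.243, 0.3023]
eef_rot: [[-0.816, -0.577, -0.039], [-0.569, 0.812, -0.127], [0.105, -0.081, -0.991]]
wrist_force: [0.7, -0.5, -0.7]
grip_width: 0.0469
gripper_force: 0.0
clock: 9.0
tcp_pos: [0.473, -0.2852, 0.2567]
eef_rot: [[-0.832, -0.553, -0.051], [-0.54, 0.827, -0.157], [0.128, -0.103, -0.986]]
wrist_force: [0.4, -0.5, -0.5]
grip_width: 0.0472
gripper_force: 0.0
[-0.48  0.29  1.8  -0.19  1.02 -2.53] 0.046928578454031686
pin_knob 0.81 [264.7, 175.0] [ 0.4611 -0.3702  0.09  ] 0.0932 [ 0.4633 -0.3726  0.0907] 555
drift 0.59 [314.3, 233.6] [ 0.4734 -0.3063  0.1009] 0.1036 [ 0.4763 -0.3061  0.1017] 355
deburrer 0.62 [372.4, 291.2] [ 0.4836 -0.244   0.1082] 0.25 [ 0.4496 -0.2715  0.2482] 10
ear offset 0.00010132295940579236 0.0006518574699792513
H [0.51128765 0.1261059  0.18806264]
```

View pics/w5.png

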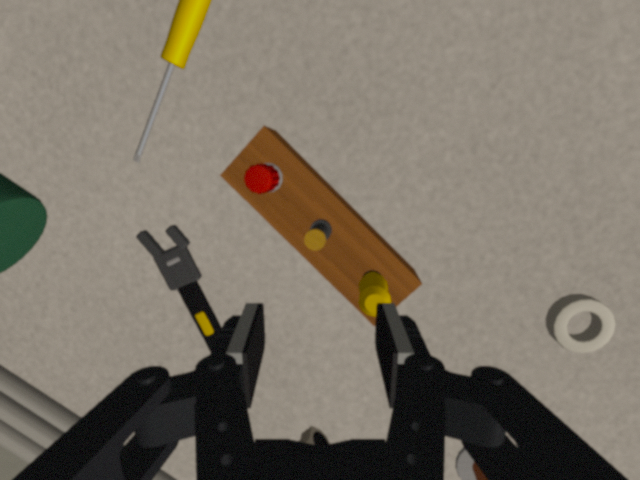

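The tilt comes from joint 6 reaching its limit (−2.53). I'll unwind it to the half-turn-equivalent yaw.

```bash
python3 -m handwheel '[{"tx":0,"ty":0,"tz":0,"yaw":0.18},{"tx":0,"ty":0,"tz":0,"yaw":0.18},{"tx":0,"ty":0,"tz":0,"yaw":0.18},{"tx":0,"ty":0,"tz":0,"yaw":0}]'
python3 -c "
from h import *
print(r.get_state()['joint_positions'].round(2))"
```

```text
clock: 9.7
tcp_pos: [0.4726, -0.285, 0.2569]
eef_rot: [[-0.998, -0.048, -0.05], [-0.04, 0.987, -0.157], [0.056, -0.155, -0.986]]
wrist_force: [0.1, 0.1, -0.3]
grip_width: 0.0465
gripper_force: 0.0
[-0.48  0.29  1.81 -0.19  1.02 -2.  ]
```

```bash
python3 -m handwheel '[{"tx":0,"ty":0,"tz":0,"yaw":0.18},{"tx":0,"ty":0,"tz":0,"yaw":0.18},{"tx":0,"ty":0,"tz":0,"yaw":0.18},{"tx":0,"ty":0,"tz":0,"yaw":0.18},{"tx":0,"ty":0,"tz":0,"yaw":0.18},{"tx":0,"ty":0,"tz":0,"yaw":0.18},{"tx":0,"ty":0,"tz":0,"yaw":0.18},{"tx":0,"ty":0,"tz":0,"yaw":0.18}]'
python3 -m handwheel '[{"tx":0,"ty":0,"tz":0,"yaw":0.18},{"tx":0,"ty":0,"tz":0,"yaw":0.18},{"tx":0,"ty":0,"tz":0,"yaw":0.12},{"tx":-5,"ty":0,"tz":0,"yaw":0},{"tx":0,"ty":0,"tz":0,"yaw":0},{"tx":0,"ty":0,"tz":0,"yaw":0}]'
cat > loc.py <<'E'
from h import *
im,d,K,M=cam("wrist")
s=r.get_state(); print(s["joint_positions"].round(2))
x=nets.outline_of("wrist","pin_knob")[0]; print(x["confidence"],x["uv"])
P=pts(d,K,M,x["pixels"]); t=P[P[:,2]>.087]; lo,hi=np.percentile(t,2,0),np.percentile(t,98,0)
print("top centre mean",t.mean(0).round(4),"mid",((lo+hi)/2).round(4),hi-lo,len(t))
# block top rectangle
hsv=cv2.cvtColor(im,cv2.COLOR_BGR2HSV); full=np.full((480,640,3),np.nan); v,u=np.nonzero(d>0); full[v,u]=pts(d,K,M)
b=(abs(full[...,2]-.05)<.003)&(hsv[...,1]>80)
B=full[b][:,:2].astype(np.float32); print("block",cv2.minAreaRect(B),len(B))
rv=s["eef_rot"]
zt=rv[:,2]; a=-zt
e=np.array([0,0,1.]); yg=np.cross(a,e); yg/=np.linalg.norm(yg)
yi=np.cross(a,Z); yi/=np.linalg.norm(yi)
ang=lambda y:np.arctan2(y@rv[:,0]*-1,y@rv[:,1])
print("a",a,"yaw to grasp",ang(yg),ang(-yg),"to insert",ang(yi),ang(-yi))
E
python3 loc.py
```

```text
clock: 10.7
tcp_pos: [0.4724, -0.2851, 0.2565]
eef_rot: [[-0.174, 0.983, -0.05], [0.974, 0.165, -0.157], [-0.146, -0.076, -0.986]]
wrist_force: [-0.8, 0.1, -0.6]
grip_width: 0.047
gripper_force: 0.0
clock: 11.45
tcp_pos: [0.4572, -0.3319, 0.2644]
eef_rot: [[0.297, 0.954, -0.051], [0.941, -0.301, -0.156], [-0.164, -0.001, -0.986]]
wrist_force: [0.1, 0.4, 0.2]
grip_width: 0.047
gripper_force: 0.0
[-0.57  0.3   1.78 -0.19  1.03 -0.17]
0.65 [341.9, 216.2]
top centre mean [ 0.4639 -0.3717  0.0906] mid [ 0.4639 -0.3724  0.09  ] [0.02073244 0.02102987 0.00437211] 548
block ((0.540636420249939, -0.4317486882209778), (0.1702570766210556, 0.4793148636817932), 27.81797218322754) 14859
a [0.05104322 0.1562148  0.98640333] yaw to grasp 0.010441698436012206 -3.131150955153781 to insert 0.3924364237853726 -2.7491562298044205
```

```bash
python3 -c "
from h import *
s=r.get_state();R=s['eef_rot'];G=np.array([.4639,-.372,.080]);t=G+.005*R[:,2]
print((R.T@(t-s['tcp_pos'])*100).round(2))
up=np.array([0,0,1.]); print('up 1cm',(R.T@up).round(3))
h=np.array([R[0,0],R[1,0],0]);h/=np.linalg.norm(h);print('horiz -x 1cm',(-R.T@h).round(3))"
```

```text
[-0.6   1.88 19.26]
up 1cm [-0.164 -0.002 -0.986]
horiz -x 1cm [-0.986  0.     0.164]
```

```bash
python3 -m handwheel '[{"tx":-0.6,"ty":1.9,"tz":0,"yaw":0},{"tx":0,"ty":0,"tz":5,"yaw":0},{"tx":0,"ty":0,"tz":5,"yaw":0},{"tx":0,"ty":0,"tz":5,"yaw":0},{"tx":0,"ty":0,"tz":3,"yaw":0},{"tx":0,"ty":0,"tz":1.2,"yaw":0},{"tx":0,"ty":0,"tz":0,"yaw":0},{"tx":0,"ty":0,"tz":0,"yaw":0}]'

```

```text
clock: 12.55
tcp_pos: [0.4647, -0.3738, 0.0772]
eef_rot: [[0.298, 0.953, -0.049], [0.94, -0.302, -0.158], [-0.165, 0.001, -0.986]]
wrist_force: [0.9, -0.3, 0.7]
grip_width: 0.0472
gripper_force: 0.0
```

```bash
python3 -m handwheel '[{"tx":0,"ty":0,"tz":0,"yaw":0},{"tx":0,"ty":0,"tz":0,"yaw":0},{"tx":0,"ty":0,"tz":0,"yaw":0},{"tx":0,"ty":0,"tz":0,"yaw":0}]' 0 30
python3 -m handwheel '[{"tx":-0.16,"ty":0,"tz":-1,"yaw":0},{"tx":-0.16,"ty":0,"tz":-1,"yaw":0},{"tx":-0.13,"ty":0,"tz":-0.8,"yaw":0},{"tx":0,"ty":0,"tz":0,"yaw":0}]'
```

```text
clock: 13.05
tcp_pos: [0.4645, -0.3739, 0.0771]
eef_rot: [[0.298, 0.953, -0.049], [0.94, -0.302, -0.158], [-0.165, 0.001, -0.986]]
wrist_force: [-0.4, 1.5, 7.2]
grip_width: 0.0233
gripper_force: 29.2
clock: 13.55
tcp_pos: [0.4643, -0.3738, 0.1051]
eef_rot: [[0.298, 0.953, -0.05], [0.94, -0.302, -0.158], [-0.165, 0.0, -0.986]]
wrist_force: [0.0, -0.5, -0.5]
grip_width: 0.0232
gripper_force: 29.6
```

```bash
python3 -m handwheel '[{"tx":-0.5,"ty":0,"tz":0.08,"yaw":0},{"tx":-0.5,"ty":0,"tz":0.08,"yaw":0},{"tx":-0.5,"ty":0,"tz":0.08,"yaw":0},{"tx":0,"ty":0,"tz":0,"yaw":0}]' - 20
python3 -m handwheel '[{"tx":-0.5,"ty":0,"tz":0.08,"yaw":0},{"tx":-0.5,"ty":0,"tz":0.08,"yaw":0},{"tx":0,"ty":0,"tz":0,"yaw":0}]'
python3 - <<'E'
from h import *
im,d,K,M=cam("side"); u,v=map(int,proj(r.get_state()["tcp_pos"],K,M)); cv2.imwrite("pics/s1.png",cv2.resize(im[v-60:v+60,u-80:u+80],None,fx=5,fy=5,interpolation=cv2.INTER_CUBIC)); print(u,v)
E
```

```text
clock: 14.05
tcp_pos: [0.4592, -0.3882, 0.104]
eef_rot: [[0.299, 0.953, -0.051], [0.94, -0.303, -0.156], [-0.164, -0.001, -0.986]]
wrist_force: [3.0, 2.9, -1.0]
grip_width: 0.0228
gripper_force: 30.1
clock: 14.42
tcp_pos: [0.4559, -0.3978, 0.1041]
eef_rot: [[0.298, 0.953, -0.052], [0.94, -0.303, -0.156], [-0.165, -0.002, -0.986]]
wrist_force: [2.9, 2.0, -1.4]
grip_width: 0.0234
gripper_force: 29.7
374 353
```

View pics/s1.png

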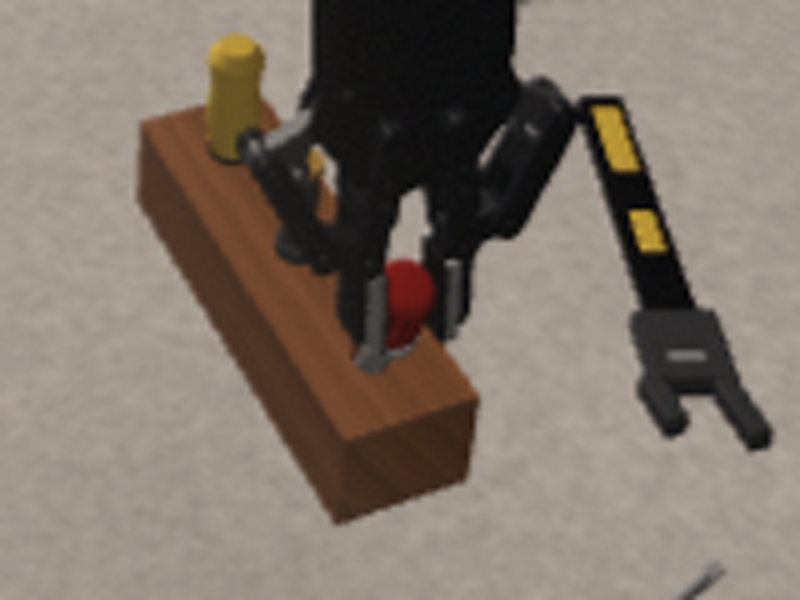

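The knob (405,300 in the crop) is pivoting toward the camera with only about 3–4 N of side force, so the pivot works. I'll finish the arc.

```bash
python3 -m handwheel '[{"tx":-0.5,"ty":0,"tz":0.08,"yaw":0},{"tx":-0.5,"ty":0,"tz":0.08,"yaw":0},{"tx":-0.35,"ty":0,"tz":0.05,"yaw":0},{"tx":0,"ty":0,"tz":0,"yaw":0}]'
python3 -m handwheel '[{"tx":-0.8,"ty":0,"tz":-5,"yaw":0},{"tx":-0.8,"ty":0,"tz":-5,"yaw":0},{"tx":-0.8,"ty":0,"tz":-5,"yaw":0},{"tx":0,"ty":0,"tz":0,"yaw":0}]' - 60
cat > tilt.py <<'E'
from h import *
import sys
s=r.get_state(); R=s["eef_rot"]; g=s["tcp_pos"]-.005*R[:,2]
out=[]
for n in("side","top","wrist"):
    im,d,K,M=cam(n)
    P=pts(d,K,M); im2=im[d>0]; q=(P-s["tcp_pos"])@R
    hsv=cv2.cvtColor(im2[None],cv2.COLOR_BGR2HSV)[0]
    k=(abs(q[:,1])<.0155)&(abs(q[:,0])<.06)&(q[:,2]>-.035)&(q[:,2]<.09)
    red=k&((hsv[:,0]<8)|(hsv[:,0]>172))&(hsv[:,1]>150)
    low=k&(q[:,2]>.016)&~red
    print(n,"red",red.sum(),q[red].mean(0).round(4) if red.sum() else "","low",low.sum(),q[low].min(0).round(3) if low.sum() else "",q[low].max(0).round(3) if low.sum() else "")
    if low.sum()>10:
        for zz in np.arange(.016,.08,.006):
            m=low&(q[:,2]>zz)&(q[:,2]<=zz+.006)
            if m.sum(): print("   z",round(zz+.003,3),"n",m.sum(),"x",q[m,0].min().round(4),q[m,0].max().round(4),"med",np.median(q[m],0).round(4))
E
python3 tilt.py
```

```text
clock: 14.98
tcp_pos: [0.4518, -0.4111, 0.1046]
eef_rot: [[0.298, 0.953, -0.051], [0.94, -0.303, -0.157], [-0.165, -0.001, -0.986]]
wrist_force: [1.3, 2.0, 1.1]
grip_width: 0.0227
gripper_force: 27.7
clock: 15.48
tcp_pos: [0.4543, -0.4118, 0.2614]
eef_rot: [[0.299, 0.953, -0.045], [0.939, -0.302, -0.163], [-0.169, 0.007, -0.986]]
wrist_force: [-0.8, 0.8, -1.6]
grip_width: 0.0219
gripper_force: 58.8
side red 147 [-0.0025  0.0005 -0.0061] low 56 [ 0.007 -0.007  0.02 ] [0.053 0.009 0.057]
   z 0.019 n 2 x 0.0068 0.0139 med [0.0103 0.0037 0.0208]
   z 0.025 n 12 x 0.0097 0.0129 med [0.0114 0.0011 0.0248]
   z 0.031 n 2 x 0.028 0.0333 med [ 0.0307 -0.0057  0.033 ]
   z 0.037 n 11 x 0.0278 0.0359 med [ 0.0309 -0.0055  0.0371]
   z 0.043 n 12 x 0.034 0.0449 med [ 0.0359 -0.0048  0.0433]
   z 0.049 n 13 x 0.0354 0.046 med [ 0.0409 -0.0041  0.0493]
   z 0.055 n 4 x 0.0412 0.0525 med [ 0.0454 -0.0028  0.0553]
top red 0  low 42 [ 0.031 -0.004  0.026] [0.053 0.006 0.056]
   z 0.025 n 1 x 0.0328 0.0328 med [0.0328 0.0002 0.0262]
   z 0.031 n 14 x 0.0306 0.0389 med [0.035  0.0005 0.0326]
   z 0.037 n 6 x 0.0376 0.0415 med [0.0394 0.0005 0.0366]
   z 0.043 n 10 x 0.0392 0.0487 med [0.0428 0.0024 0.0424]
   z 0.049 n 9 x 0.0441 0.051 med [ 0.0473 -0.0009  0.0478]
   z 0.055 n 2 x 0.0518 0.0528 med [0.0523 0.001  0.0545]
wrist red 5860 [ 0.0164 -0.0036 -0.0022] low 1956 [ 0.018 -0.015  0.016] [0.057 0.009 0.061]
   z 0.019 n 283 x 0.0178 0.0349 med [0.0284 0.0045 0.0173]
   z 0.025 n 224 x 0.0198 0.037 med [ 0.0335 -0.0037  0.0262]
   z 0.031 n 382 x 0.0305 0.0418 med [ 0.0368 -0.0038  0.031 ]
   z 0.037 n 345 x 0.0331 0.0459 med [ 0.0415 -0.0038  0.037 ]
   z 0.043 n 316 x 0.0386 0.0502 med [ 0.0461 -0.0039  0.0428]
   z 0.049 n 262 x 0.0447 0.0537 med [ 0.0504 -0.0039  0.0484]
   z 0.055 n 111 x 0.0488 0.0565 med [ 0.0539 -0.004   0.0546]
   z 0.061 n 33 x 0.0534 0.0569 med [ 0.0558 -0.004   0.059 ]
```

```bash
python3 - <<'E'
from h import *
from scipy.optimize import least_squares
s=r.get_state(); R=s["eef_rot"]
im,d,K,M=cam("wrist"); P=pts(d,K,M); q=(P-s["tcp_pos"])@R; hsv=cv2.cvtColor(im[d>0][None],cv2.COLOR_BGR2HSV)[0]
red=((hsv[:,0]<8)|(hsv[:,0]>172))&(hsv[:,1]>150)
for a,b in((-.012,-.004),(-.004,.004),(.004,.012)):
    k=(q[:,2]>a)&(q[:,2]<b)&(abs(q[:,1])<.05)&(q[:,0]<.03)&(q[:,0]>-.02); 
    kr=k&red; kn=k&~red; l=q[kn&(q[:,1]<0),1]; h=q[kn&(q[:,1]>0),1]
    print(a,"red y",np.percentile(q[kr,1],[2,98]) if kr.sum() else "", "left",np.percentile(l,[2,50,98]) if len(l) else 0,"right",np.percentile(h,[2,50,98]) if len(h) else 0)
k=(abs(q[:,1])<.0155)&(q[:,0]<.06)&(q[:,0]>.01)&(q[:,2]>.03)&(q[:,2]<.047)&~red
Q=q[k]
def res(p):
    o=np.array([p[0],p[1],.04]); n=np.array([p[2],p[3],1]); n/=np.linalg.norm(n); w=Q-o; w=w-np.outer(w@n,n); return np.linalg.norm(w,axis=1)-.006
f=least_squares(res,[.04,0,.8,0],loss="soft_l1",f_scale=.001); p=f.x
print("axis at z=.04: x,y",p[:2],"lean x deg",np.degrees(np.arctan(p[2])),"lean y deg",np.degrees(np.arctan(p[3])),np.abs(res(p)).mean())
print("axis x at z=-.005",p[0]-p[2]*.045, "y",p[1]-p[3]*.045)
tip=q[(abs(q[:,1])<.0155)&(q[:,0]<.075)&(q[:,0]>.03)&(q[:,2]>.03)&(q[:,2]<.09)&~red]; n=np.array([p[2],0,1]);n/=np.linalg.norm(n)
print("nose extent along axis from z=-.005 pt",np.percentile((tip-[p[0]-p[2]*.045,0,-.005])@n,[95,99.5]))
col=im[300:340,:,:]; print("a",-R[:,2]); cv2.imwrite("pics/w6.png",im)
E
```

```text
-0.012 red y [-0.01215085  0.00981838] left [-0.02551378 -0.01723239 -0.00178081] right [0.00252337 0.01552408 0.02321976]
-0.004 red y [-0.01250612  0.01014791] left [-0.02555191 -0.01993892 -0.01304179] right [0.01077046 0.01775271 0.02320385]
0.004 red y [-0.0125289   0.01001944] left [-0.02360788 -0.01315031 -0.00113045] right [0.00073626 0.01089167 0.02145575]
axis at z=.04: x,y [ 0.0388607  -0.00096222] lean x deg 37.822737055590444 lean y deg 0.5555484110527565 0.00032346610815243846
axis x at z=-.005 0.003926515048561334 y -0.0013985605337906428
nose extent along axis from z=-.005 pt [0.07484842 0.07845766]
a [0.05260508 0.15585748 0.98637779]
```

View pics/w6.png

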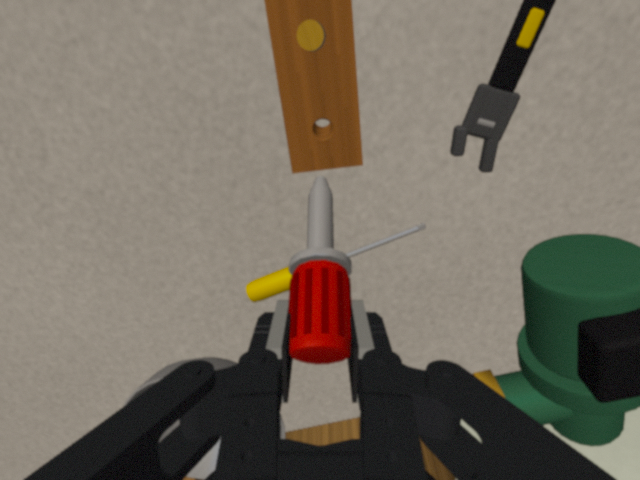

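The pin is centred between the pads and leans about 38° in the tool frame, nose at (320,185); the block hole is now empty and the drift (310,35) is undisturbed. Next I'll plan the approach.

```bash
cat > plan.py <<'E'
from h import *
import sys
H=np.array([.5106,.1269,.1881])
L=np.radians(37.8); n=np.array([np.sin(L),0,np.cos(L)]); g0=np.array([.0039,0,-.005]); nose=g0+.0795*n
def rep(off):
    s=r.get_state(); R=s["eef_rot"]; a=-R[:,2]; yi=np.cross(a,Z); yi/=np.linalg.norm(yi)
    yaw=np.arctan2(-(yi@R[:,0]),yi@R[:,1]); xi=np.cross(yi,R[:,2]); Ri=np.c_[xi,yi,R[:,2]]
    t=H+off*Z-Ri@nose
    print("yaw",yaw,"pin axis err deg",np.degrees(np.arccos(-(Ri@n)@Z)),"y err",np.degrees(np.arcsin(-(R@n)@Y)))
    print("tcp target",t.round(4),"delta now-tool cm",(R.T@(t-s["tcp_pos"])*100).round(2),"in final-tool",(Ri.T@(t-s["tcp_pos"])*100).round(2))
    print("step -Z 1cm in final tool",(Ri.T@-Z).round(3)); print(s["joint_positions"].round(2))
    c=s["tcp_pos"]+R@nose-H; print("nose now rel hole mm: X,Y,Z",np.round([1000*(c@X),1000*(c@Y),1000*(c@Z)],1))
if __name__=="__main__": rep(float(sys.argv[1]))
E
python3 plan.py .04
```

```text
yaw 0.39389384429079977 pin axis err deg 2.849090504287686 y err -12.956666398913805
tcp target [0.4649 0.0814 0.2871] delta now-tool cm [ 46.   -13.59 -10.87] in final-tool [ 37.26 -30.2  -10.87]
step -Z 1cm in final tool [0.651 0.    0.759]
[-0.68  0.37  1.7  -0.18  1.02 -0.29]
nose now rel hole mm: X,Y,Z [-322.8 -319.9  202.9]
```

```bash
python3 -m handwheel '[{"tx":0,"ty":0,"tz":0,"yaw":0.13},{"tx":0,"ty":0,"tz":0,"yaw":0.13},{"tx":0,"ty":0,"tz":0,"yaw":0.134},{"tx":0,"ty":0,"tz":-5.5,"yaw":0},{"tx":0,"ty":0,"tz":-5.4,"yaw":0},{"tx":4.14,"ty":-3.36,"tz":0,"yaw":0},{"tx":4.14,"ty":-3.36,"tz":0,"yaw":0},{"tx":4.14,"ty":-3.36,"tz":0,"yaw":0}]'
python3 -m handwheel '[{"tx":4.14,"ty":-3.36,"tz":0,"yaw":0},{"tx":4.14,"ty":-3.36,"tz":0,"yaw":0},{"tx":4.14,"ty":-3.36,"tz":0,"yaw":0},{"tx":4.14,"ty":-3.36,"tz":0,"yaw":0},{"tx":4.14,"ty":-3.36,"tz":0,"yaw":0},{"tx":4.14,"ty":-3.36,"tz":0,"yaw":0},{"tx":0,"ty":0,"tz":0,"yaw":0},{"tx":0,"ty":0,"tz":0,"yaw":0}]'
python3 plan.py .03; python3 - <<'E'
from h import *
im,d,K,M=cam("wrist"); np.savez("w7.npz",im=im,d=d,K=K,M=M)
u,v=map(int,proj([.5106,.1269,.1881],K,M)); print(u,v)
a,b=max(v-75,0),max(u-100,0); print("crop origin",b,a); cv2.imwrite("pics/w7.png",cv2.resize(im[a:a+150,b:b+200],None,fx=4,fy=4,interpolation=cv2.INTER_CUBIC))
E
```

```text
clock: 16.68
tcp_pos: [0.4597, -0.2331, 0.3367]
eef_rot: [[0.641, 0.765, -0.054], [0.752, -0.641, -0.156], [-0.154, 0.059, -0.986]]
wrist_force: [0.3, -0.4, 0.2]
grip_width: 0.0221
gripper_force: 59.0
clock: 17.68
tcp_pos: [0.4649, 0.0809, 0.2872]
eef_rot: [[0.64, 0.766, -0.053], [0.752, -0.639, -0.158], [-0.155, 0.061, -0.986]]
wrist_force: [-0.3, -0.2, -0.6]
grip_width: 0.0219
gripper_force: 59.0
yaw -0.0012542508676810446 pin axis err deg 2.965818573910014 y err 0.3833455872512591
tcp target [0.4687 0.0852 0.2787] delta now-tool cm [ 0.7  -0.03  0.74] in final-tool [ 0.7  -0.03  0.74]
step -Z 1cm in final tool [0.653 0.    0.757]
[ 0.23  0.19  1.87 -0.15  1.18  1.  ]
nose now rel hole mm: X,Y,Z [-0.4 -0.4 40.2]
320 120
crop origin 220 45
```

View pics/w7.png

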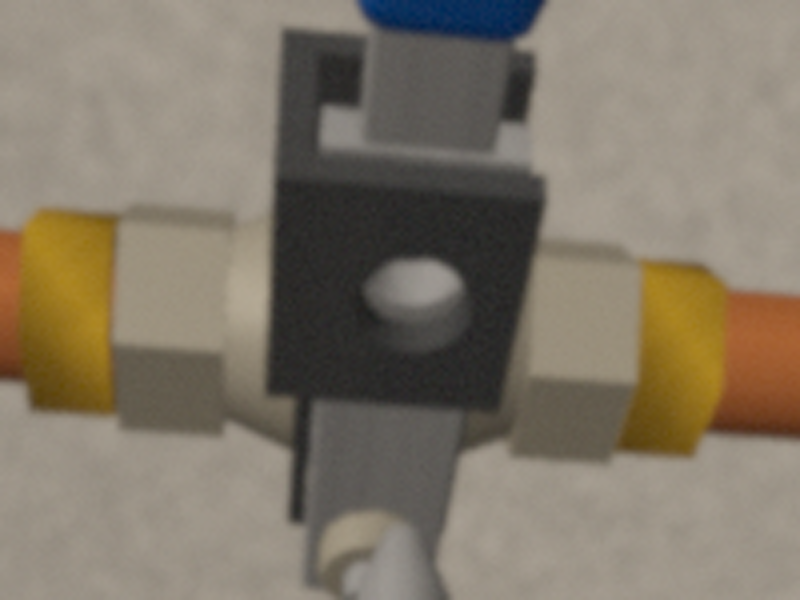

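The hole mouth is at crop (416,304), which is pixel (324,121), and the pin nose at (320.5,176). I'll compare the two within this same image.

```bash
cat > rel.py <<'E'
from h import *
from scipy.optimize import least_squares
import sys
f=np.load("w7.npz"); im,d,K,M=f["im"],f["d"],f["K"],f["M"]
s=r.get_state(); R=s["eef_rot"]; T=s["tcp_pos"]
full=np.full((480,640,3),np.nan); v,u=np.nonzero(d>0); full[v,u]=pts(d,K,M)
H0=np.array([.5106,.1269,.1881])
m=np.zeros(d.shape,bool); m[92:145,290:352]=1; m[106:137,306:342]=0; m&=im.max(2)<90
P=full[m]; P=P[~np.isnan(P[:,0])]; e=(P-H0)@Z; k=abs(e-np.median(e))<.003
c=P[k].mean(0); nn=np.linalg.svd(P[k]-c)[2][2]; nn*=np.sign(nn[2]); print("plane offset",np.median(e),k.sum(),"normal err deg",np.degrees(np.arccos(nn@Z)), nn)
H=ray(324,121,K,M,H0+np.median(e)*Z,Z); print("H here",H,"diff XYZ mm",[(1000*(H-H0)@w).round(1) for w in(X,Y,Z)])
q=((full-T)@R); hsv=cv2.cvtColor(im,cv2.COLOR_BGR2HSV); red=((hsv[...,0]<8)|(hsv[...,0]>172))&(hsv[...,1]>150)
Q=q[(abs(q[...,1])<.0155)&(q[...,0]>.01)&(q[...,0]<.06)&(q[...,2]>.03)&(q[...,2]<.047)&~red]
def res(p):
    o=np.array([p[0],p[1],.04]); n=np.array([p[2],p[3],1]); n/=np.linalg.norm(n); w=Q-o; w=w-np.outer(w@n,n); return np.linalg.norm(w,axis=1)-.006
p=least_squares(res,[.04,0,.8,0],loss="soft_l1",f_scale=.001).x
print("pin at z=.04",p[:2],"lean",np.degrees(np.arctan(p[2:])),len(Q))
n=np.array([p[2],p[3],1]);n/=np.linalg.norm(n); o=T+R@np.array([p[0],p[1],.04]); nw=R@n
for w,nm in((X,"X"),(Y,"Y")): print(nm,"slope of pin",nw@w)
# nose = point where grip->nose .0795
ns=T+R@(np.array([p[0],p[1],.04])+n*(.0795-(.045/n[2])))
print("nose rel hole XYZ mm",[(1000*(ns-H)@w).round(1) for w in(X,Y,Z)], "nose px",proj(ns,K,M))
print("move to nose over hole +Z8mm, tool cm",(R.T@(H+.008*Z-ns)*100).round(2))
E
python3 rel.py
```

```text
plane offset 0.00031062086920758856 2073 normal err deg 0.38725639908791204 [-0.37129611 -0.37666008  0.84868509]
H here [0.51178217 0.12571518 0.18847147] diff XYZ mm [np.float64(0.2), np.float64(-1.7), np.float64(0.3)]
pin at z=.04 [ 0.03843705 -0.00150564] lean [37.68149387  0.06125916] 907
X slope of pin -0.05256600982808194
Y slope of pin -0.008674952536955494
nose rel hole XYZ mm [np.float64(-1.0), np.float64(2.1), np.float64(40.5)] nose px (np.float64(320.00043542179355), np.float64(179.38068078184622))
move to nose over hole +Z8mm, tool cm [2.18 0.22 2.41]
```

```bash
python3 -m handwheel '[{"tx":1.1,"ty":0.08,"tz":1.2,"yaw":0},{"tx":1.08,"ty":0.08,"tz":1.2,"yaw":0},{"tx":0,"ty":0,"tz":0,"yaw":0},{"tx":0.5,"ty":0,"tz":0.57,"yaw":0},{"tx":0.5,"ty":0,"tz":0.57,"yaw":0},{"tx":0,"ty":0,"tz":0,"yaw":0}]' - 40
python3 -m handwheel '[{"tx":0.4,"ty":0,"tz":0.46,"yaw":0},{"tx":0,"ty":0,"tz":0,"yaw":0}]'
python3 plan.py 0|tail -1
```

```text
clock: 18.48
tcp_pos: [0.4852, 0.0987, 0.2481]
eef_rot: [[0.641, 0.766, -0.052], [0.752, -0.64, -0.157], [-0.153, 0.062, -0.986]]
wrist_force: [-0.1, -0.3, 0.0]
grip_width: 0.0221
gripper_force: 59.0
clock: 18.73
tcp_pos: [0.4873, 0.1008, 0.243]
eef_rot: [[0.641, 0.766, -0.052], [0.752, -0.64, -0.157], [-0.153, 0.061, -0.986]]
wrist_force: [-0.7, -0.3, -2.1]
grip_width: 0.0221
gripper_force: 59.0
nose now rel hole mm: X,Y,Z [  1.7  -2.  -13.1]
```

```bash
python3 -m handwheel '[{"tx":0.33,"ty":0,"tz":0.38,"yaw":0},{"tx":0,"ty":0,"tz":0,"yaw":0},{"tx":0.33,"ty":0,"tz":0.38,"yaw":0},{"tx":0,"ty":0,"tz":0,"yaw":0}]' 0 30
python3 plan.py 0|tail -1
```

```text
clock: 19.23
tcp_pos: [0.4912, 0.1046, 0.2344]
eef_rot: [[0.641, 0.766, -0.052], [0.752, -0.64, -0.157], [-0.153, 0.061, -0.986]]
wrist_force: [-1.3, -1.9, -4.2]
grip_width: 0.0226
gripper_force: 58.9
nose now rel hole mm: X,Y,Z [  1.8  -2.1 -23.3]
```

```bash
python3 -m handwheel '[{"tx":-0.08,"ty":0,"tz":0.07,"yaw":0},{"tx":0.33,"ty":0,"tz":0.38,"yaw":0},{"tx":0,"ty":0,"tz":0,"yaw":0},{"tx":0.33,"ty":0,"tz":0.38,"yaw":0},{"tx":0,"ty":0,"tz":0,"yaw":0}]'
python3 plan.py 0|tail -1
```

```text
clock: 19.85
tcp_pos: [0.4947, 0.1077, 0.2254]
eef_rot: [[0.641, 0.766, -0.052], [0.752, -0.64, -0.157], [-0.153, 0.062, -0.986]]
wrist_force: [-1.3, -2.1, -3.1]
grip_width: 0.022
gripper_force: 58.9
nose now rel hole mm: X,Y,Z [  1.   -2.3 -33.4]
```

```bash
python3 -m handwheel '[{"tx":-0.06,"ty":0,"tz":0.05,"yaw":0},{"tx":0.33,"ty":0,"tz":0.38,"yaw":0},{"tx":0,"ty":0,"tz":0,"yaw":0},{"tx":0.33,"ty":0,"tz":0.38,"yaw":0},{"tx":0,"ty":0,"tz":0,"yaw":0}]'
python3 plan.py 0|tail -1
python3 -m handwheel '[{"tx":0.2,"ty":0,"tz":0.23,"yaw":0},{"tx":0,"ty":0,"tz":0,"yaw":0}]'
```

```text
clock: 20.48
tcp_pos: [0.4981, 0.1109, 0.2165]
eef_rot: [[0.641, 0.766, -0.052], [0.752, -0.64, -0.157], [-0.153, 0.062, -0.986]]
wrist_force: [-2.1, -2.9, -5.2]
grip_width: 0.0221
gripper_force: 58.9
nose now rel hole mm: X,Y,Z [  0.3  -2.5 -43.4]
clock: 20.72
tcp_pos: [0.499, 0.1119, 0.2142]
eef_rot: [[0.641, 0.766, -0.052], [0.752, -0.64, -0.157], [-0.153, 0.062, -0.986]]
wrist_force: [-2.1, -3.1, -4.2]
grip_width: 0.0222
gripper_force: 58.9
```

Close to the collar seating, so I'm taking small steps until the axial force rises.

```bash
python3 -m handwheel '[{"tx":0.13,"ty":0,"tz":0.15,"yaw":0},{"tx":0,"ty":0,"tz":0,"yaw":0}]'
python3 -m handwheel '[{"tx":0.1,"ty":0,"tz":0.11,"yaw":0},{"tx":0,"ty":0,"tz":0,"yaw":0}]'
python3 plan.py 0|tail -1
```

```text
clock: 20.98
tcp_pos: [0.4996, 0.1124, 0.2127]
eef_rot: [[0.641, 0.766, -0.052], [0.752, -0.64, -0.157], [-0.154, 0.062, -0.986]]
wrist_force: [-3.8, -4.4, -1.5]
grip_width: 0.0223
gripper_force: 59.1
clock: 21.22
tcp_pos: [0.4996, 0.1123, 0.2123]
eef_rot: [[0.641, 0.766, -0.054], [0.752, -0.64, -0.159], [-0.156, 0.062, -0.986]]
wrist_force: [-9.6, -7.8, 8.3]
grip_width: 0.0221
gripper_force: 60.0
nose now rel hole mm: X,Y,Z [ -0.5  -2.6 -48. ]
```

```bash
python3 -m handwheel '[{"tx":0.06,"ty":0,"tz":0.07,"yaw":0},{"tx":0,"ty":0,"tz":0,"yaw":0}]'
python3 -m handwheel '[{"tx":0,"ty":0,"tz":0,"yaw":0},{"tx":0,"ty":0,"tz":0,"yaw":0},{"tx":0,"ty":0,"tz":0,"yaw":0},{"tx":0,"ty":0,"tz":0,"yaw":0}]' 0.55
python3 -m handwheel '[{"tx":0,"ty":0,"tz":-2,"yaw":0},{"tx":0,"ty":0,"tz":-4,"yaw":0},{"tx":0,"ty":0,"tz":-5,"yaw":0},{"tx":0,"ty":0,"tz":0,"yaw":0},{"tx":0,"ty":0,"tz":0,"yaw":0}]'
python3 - <<'E'
from h import *
im,d,K,M=cam("wrist"); np.savez("w8.npz",im=im,d=d,K=K,M=M)
full=np.full((480,640,3),np.nan); v,u=np.nonzero(d>0); full[v,u]=pts(d,K,M)
H=np.array([.5115,.1259,.1882]); q=(full-H)@np.c_[X,Y,Z]
hsv=cv2.cvtColor(im,cv2.COLOR_BGR2HSV); red=((hsv[...,0]<8)|(hsv[...,0]>172))&(hsv[...,1]>150)&(np.linalg.norm(q,axis=2)<.08)
k=q[red]; print(len(k),k.min(0).round(4),k.max(0).round(4)); 
t=k[k[:,2]>.037]; print("knob top",t.mean(0).round(4),len(t), np.percentile(k[:,2],[1,50,99]).round(4))
x=nets.outline_of("wrist","lever_grip"); print([(a["confidence"],a["uv"]) for a in x])
u,v=map(int,proj(H,K,M)); a,b=max(v-110,0),max(u-130,0); cv2.imwrite("pics/w8.png",cv2.resize(im[a:a+200,b:b+260],None,fx=3,fy=3,interpolation=cv2.INTER_CUBIC))
E
```

```text
clock: 21.48
tcp_pos: [0.4995, 0.1122, 0.2121]
eef_rot: [[0.641, 0.766, -0.054], [0.751, -0.64, -0.16], [-0.157, 0.062, -0.986]]
wrist_force: [-12.2, -10.1, 14.3]
grip_width: 0.022
gripper_force: 60.5
clock: 21.98
tcp_pos: [0.5013, 0.114, 0.2107]
eef_rot: [[0.641, 0.766, -0.051], [0.752, -0.64, -0.156], [-0.152, 0.062, -0.986]]
wrist_force: [-0.6, -0.1, -0.0]
grip_width: 0.047
gripper_force: 0.0
clock: 22.6
tcp_pos: [0.5063, 0.131, 0.3188]
eef_rot: [[0.641, 0.766, -0.051], [0.752, -0.64, -0.157], [-0.153, 0.062, -0.986]]
wrist_force: [-0.5, -0.2, 0.0]
grip_width: 0.0469
gripper_force: 0.0
1881 [-0.016  -0.0113 -0.0001] [0.0126 0.0131 0.0415]
knob top [0.003  0.001  0.0396] 499 [0.0056 0.0279 0.0407]
[(0.73, [333.5, 109.2])]
```

View pics/w8.png

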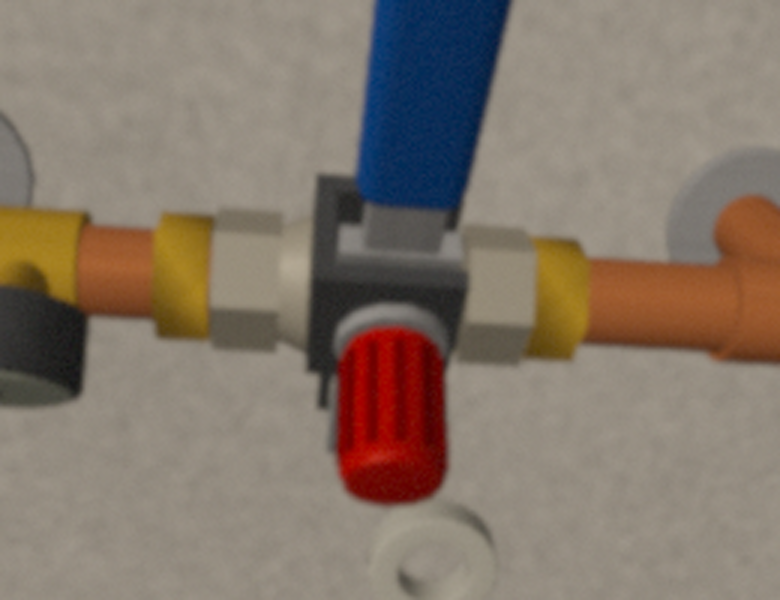

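The pin is home: its collar at crop (392,320) lies flat on the ear, and the knob top is 40 mm above the hole mouth as it should be. The lever is inside the bracket and the gripper is clear.

```bash
python3 -c "
from bench import sign_off
print(sign_off())"
```

```text
the job is handed in; nothing more can be done
None
```

The valve lever is shut in its bracket and locked with the red pin, collar seated on the ear; the pin is released, nothing else on the bench was moved on purpose, and the job was handed in at about 23 s of the 61 s.

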